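# Cap a sample vial with the ratchet bench capper

### The job

Press the cap fully home on the vial with the bench capper: gently squeeze its scissor handles until the ratchet locks with the vial pushed visibly back on its sprung carriage (more than a millimetre, but never to the end of its travel), and let go so that the ratchet alone holds it for a second. Then press the movable handle sideways, straight down out of the teeth, to free it, and let it spring fully open. Leave the capped vial in its holder and the other things on the bench where they stand.

Things in the scene. Friction and masses are not known exactly. Their poses are not given: they have to be found in the camera images.
- capper: Grey base plate 235 x 160 x 12 mm bolted to the bench, carrying level steel scissor handles. Origin on its underside below the pivot pin; z up, -x along the handles (roughly towards the robot), +x to jaws and vial. The -y handle is fixed, the +y one moves. Handle centre line 78 mm above the bench, 8 mm thick. Vial across the jaws at x = 53 mm, cap towards -y. All below 90 mm.
- pivot (a point): Pivot axis, 78 mm above the bench, in the capper's frame axes.
- fixed_ring (a point): Centre of the finger ring of the fixed handle, 130 mm from the pivot; outside diameter 34 mm, round bar 8 mm, hole 18 mm.
- grip_ring (a point): Centre of the movable handle's ring, 130 mm from the pivot, same size as the other; bar top 82 mm above the bench. x axis along the shank to the pivot (yaw -0.583 rad to the capper's x when open, plus the lever angle), y away from the fixed handle. Push it at the ring from outside, or pinch both 8 mm shanks 85 mm from the pivot (66 mm over all, open).
- lever (a joint): Closing angle of the movable handle, rad: 0 open, grows closing (counter-clockwise from above), stop 0.44. A spring opens it; squeezing takes 4 to 16 N at the ring. 7 ratchet teeth, 0.06 rad apart, slip on closing, hold against opening. Where they lie varies by half a tooth either way: ease off to learn if it holds. Not caught, it swings back, or to an earlier tooth that does not load the vial.
- grip (a joint): Sideways (downward) bend of the movable handle, rad: 0 at rest, stop 0.11 (11.5 mm at the ring). The teeth, 100 mm from the pivot under the handles, come free with the ring 3 to 5 mm down (8 mm is safe), at 4 to 6 N; it springs back up. Held down, the handle swings open from under the pressing tool (if friction holds it, move outwards); let up too early it may catch on an earlier tooth.
- vial: Glass vial, 20 mm diameter, 34 mm long, lying along the capper's y on a sprung carriage. Origin on its axis at the cap-end shoulder, 78 mm above the bench; y axis from cap to bottom. Place along y varies by 0.5 mm. The carriage slides to +y by at most 5.3 mm, yields from 11 N at the jaw, 1 N more per mm, so it moves only once the cap is home; read it against its start.
- cap (a joint): How far the white cap (22 mm diameter, 10 mm long) has been pushed on, m: 0 to 0.003 (home). It needs 6 N at the jaw and stays where it is. The jaw presses it with the round steel tip of a brass adjusting screw, 56 mm from the pivot, whose setting differs by 6 mm either way: so the cap is home at a lever angle anywhere from about 0.07 to 0.28 rad.
- beaker: Empty glass beaker, 72 mm diameter, 95 mm high; bystander beside the capper. Origin at its underside.
- petri_dish: Closed petri dish, 90 mm diameter, 16 mm high; bystander. Origin at its underside.
- vial_block: Grey block 100 x 70 x 30 mm with capped spare vials standing in it, 53 mm high; bystander. Origin at its underside.
- reagent_bottle: Amber bottle, 56 mm diameter, 120 mm high; bystander. Origin at its underside.

How it is judged:
By the outcome, as a careful person would: the job done as asked, in the order asked, and still so for the second after the job is handed in, with the robot touching nothing.
It also fails if it takes over 61 s, if anything falls off the work surface, if the arm or the gripper's body presses on something with over 40 N, if the wrist force passes 120 N, or if a joint passes its speed limit or range.

### The arm

A 6-joint arm with a two-finger parallel gripper is mounted at the origin on the work surface. World frame = base frame: x ahead of the robot, y to its left, z up, the work surface at z = 0. Lengths are in m, angles in rad, forces in N, time in s.
With the tool pointing down it reaches from about 0.25 to 0.725 m from the base axis. Payload 9.7 kg.
Tool frame: the origin (TCP) lies at the very end of the fingers, on their centre line; the grasp point (between the pads) lies 19 mm behind it; x points along the fingers, y is the direction in which the jaws open and shut, and the axes are right-handed (so a half turn about x gives the same grasp; the last joint's range is limited). The gripper opens to 85 mm and grips with 20 to 120 N. Pads are 22 mm wide; open, the fingers measure 114 mm over their backs; the gripper's body (76 mm by 85 mm) begins 54 mm behind the grasp point. The pads swing forward as they close: fully open they stand 13 mm farther back than shut.
Start: joints at [-1.125, 0.087, 0.176, 1.66, 0, 1.571], TCP at [0.237, -0.496, 0.231] pointing down, gripper open.
Joint ranges: [-3.13, 3.13], [-0.85, 1.81], [-1.15, 1.24], [-2.2, 2.28], [-1.44, 1.52], [-3.14, 3.14]. Speed limits (rad/s): [2.22, 2.22, 2.57, 3.14, 3.14, 3.14].

### API

Orientations are given as a unit quaternion [x, y, z, w].
In Python, from cell import robot, read_camera, camera_info, ticket gives the robot as it stands. The module is installed in compiled form; this text tells all that it offers.
- The arm moves only by the tool drive_tool, never from a script. Its argument "motion" is a list that holds one entry, the list of rows, each a list of 4 numbers: the shift along the world's x, y, z in mm, then the turn about the world's z in degrees. In form: [[[x, y, z, twist], ...]]. A call has 1 to 8 rows; each row shifts and turns the commanded pose from where the row before left it; what a row does not reach is not made up. A row lasts 1/8 s, in which the tool goes at most 62.5 mm and 10.7 degrees, less where a joint would pass 70% of its speed; a pose out of reach is approached as far as the arm can. A call with a gripper value outside its range is refused whole. "grip" is the closure, from -1 (fully open) to 1 (shut), set as the call begins (left out, the last holds). The fingers move at their own pace and stop on an object; "force" is the grip in N (left out, the last holds). Time passes only in rows, so rows that do not move let the fingers close. It gives the time, the measured TCP pose, the force and the opening at its end, in the units of the state.
- robot.state(): the state, without advancing time (a new reading comes with each control period).
- read_camera(name): name is "scene" or "top" or "wrist"; returns (picture, depth): 420x560x3 uint8, red, green, blue; 420x560 float32, m along the optical axis (not along the pixel's ray), 0 where there is no reading.
- camera_info(name): a dict with "camera_matrix" (3x3 intrinsics, pixels), "R" (3x3) and "t" (3): a world point X has camera coordinates R X + t; the wrist camera has in their place "T_tool_cam" (4x4, takes a point from camera to tool coordinates, whose origin is the TCP and whose axes are the tool frame's). Camera axes: x right, y down, z forward; pixel columns grow to the right and rows downward; lengths in m; the calibration is good to about 2 mm. A picture is of the moment at which its call begins: read the wrist's pose just before it. camera_info takes no time and is no camera call.
- ticket.close_job(): hands the job in, once; it reports no verdict.
The state is a dict: "clock": time; "qpos": joint angles; "joint_velocities": joint speeds; "tau": joint torques, N m; "eef_pos": TCP position; "tcp_rot": TCP orientation; "contact_force": force on the tool from outside, world axes, zero at the start; "wrist_torque": the same for the moment, N m; "width": finger opening in m.
Only numpy, scipy, OpenCV 4.12 (cv2) and the standard library are available. Lean on these libraries where they do the work, as an engineer would, in place of code of your own. Each camera call takes 0.05 s, during which the arm holds its last target. There are 200 camera calls.

## Working session

There is one attempt and no reset: what is moved stays moved. The work goes in short steps, Python scripts to look and compute and a tool call to move; the robot and the scene stay as the last step left them, time stands still between calls to the robot, and variables do not carry over. Pictures are saved under pics/ and viewed, about 8 in all and at most 12, crops included, and the job is handed in when it is done.

Besides the shell and the picture viewer there is one more tool, called after ">>>" as name(argument=value, ...), one argument or row to a line, values as JSON. drive_tool: Moves the arm, as the interface text tells. Its arguments: {"type":"object","properties":{"motion":{"type":"array"},"grip":{"type":"number"},"force":{"type":"number"}},"required":["motion"]}

```bash
mkdir -p pics; cat > h.py <<'E'
import numpy as np, cv2
from cell import robot, read_camera, camera_info, ticket
def save(n,name):
    p,d=read_camera(n); cv2.imwrite(f'pics/{name}.png',p[:,:,::-1]); np.savez(f'pics/{name}.npz',p=p,d=d); return p,d
def world(n,u,v,z=None,depth=None):
    c=camera_info(n);K=c['camera_matrix'];R=np.array(c['R']);t=np.array(c['t'])
    r=np.linalg.inv(K)@np.array([u,v,1.]);o=-R.T@t;w=R.T@r
    s=depth if z is None else (z-o[2])/w[2]
    return o+s*w
E
python3 - <<'E'
from h import *
a,_=save('scene','s0');b,_=save('top','t0')
print(robot.state())
for n in('scene','top'):
    c=camera_info(n);print(n,c)
cv2.imwrite('pics/both.png',cv2.resize(np.vstack([a,b])[:,:,::-1],None,fx=.71,fy=.71))
E
```

```text
{'clock': 0.1, 'qpos': array([-1.12496196e+00,  8.74193226e-02,  1.75230637e-01,  1.65977876e+00,
        2.78488969e-05,  1.57079374e+00]), 'joint_velocities': array([ 0.00012654, -0.00239589, -0.00045392, -0.00041999, -0.0001326 ,
       -0.00204467]), 'tau': array([-1.77773269e-03, -5.21561229e+01,  4.65654445e+01,  1.60769251e-02,
        1.96329830e-05,  2.19383189e-06]), 'eef_pos': array([ 0.23709142, -0.49606378,  0.23065498]), 'tcp_rot': array([-0.68952836, -0.15673087,  0.68969223, -0.1559189 ]), 'contact_force': array([ 0.06263533, -0.14561364, -0.40088172]), 'wrist_torque': array([0.03589106, 0.03642702, 0.01262814]), 'width': 0.08531332097516957}
scene {'camera_matrix': array([[439.48138981,   0.        , 282.48517911],
       [  0.        , 439.48138981, 208.92330004],
       [  0.        ,   0.        ,   1.        ]]), 'R': array([[ 0.66519994,  0.74645106,  0.01788431],
       [ 0.52920411, -0.45443256, -0.71654313],
       [-0.52673717,  0.4861089 , -0.69731348]]), 't': array([-0.43515524, -0.23898157,  1.24066744])}
top {'camera_matrix': array([[497.57187564,   0.        , 277.21362707],
       [  0.        , 497.57187564, 211.33334138],
       [  0.        ,   0.        ,   1.        ]]), 'R': array([[ 0.00301257, -0.99955913, -0.02953774],
       [-0.98529753,  0.0020787 , -0.17083456],
       [ 0.17082065,  0.02961811, -0.98485688]]), 't': array([0.07113936, 0.63088471, 0.89890858])}
```

View pics/t0.png

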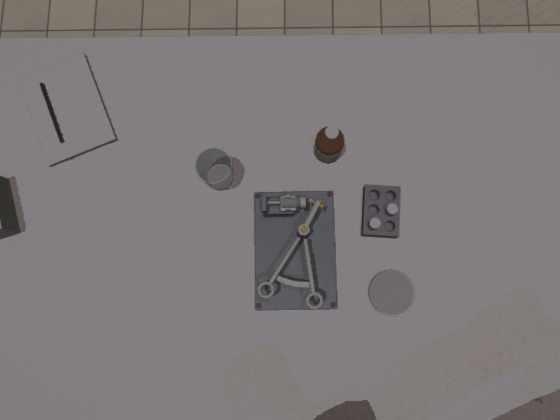

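View pics/s0.png

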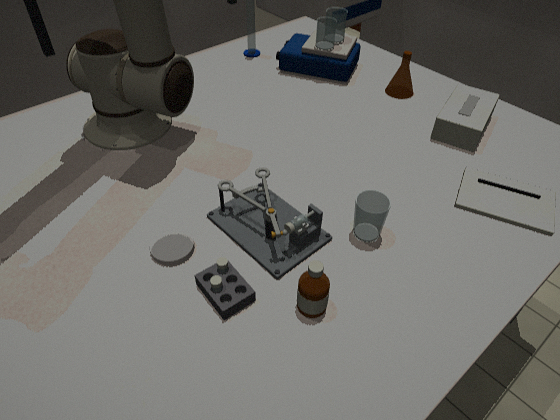

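Top view: pivot at about (304,230), movable (left) ring (266,289), fixed ring (314,300), vial (290,203), plate x 253–337, y 192–310. Next I compute positions.

```bash
python3 - <<'E'
from h import *
z=np.load('pics/t0.npz');p,d=z['p'],z['d']
for n,u,v in(('pivot',304,230),('grip',266,289),('fixed',314.5,300)):
    print(n,world('top',u,v,z=.080),[round(float(x),3) for x in d[v-8:v+9:4,int(u)]])
for n,u,v in(('pivot',270,212),('grip',263,174),('fixed',225,186)):
    print('scene',n,world('scene',u,v,z=.080))
# two-view triangulation
c1,c2=camera_info('top'),camera_info('scene')
P=[np.array(c['camera_matrix'])@np.c_[c['R'],c['t']] for c in(c1,c2)]
for a,b in(((304,230),(270,212)),((266,289),(263,174)),((314.5,300),(225,186)), ((266,289),(225,186))):
    X=cv2.triangulatePoints(P[0],P[1],np.float64(a),np.float64(b));print((X[:3]/X[3]).ravel())
# plate corners at z .012
for u,v in((254,192),(335,191),(337,309),(254,310)): print('plate',world('top',u,v,z=.012))
cr=p[180:320,225:345];cv2.imwrite('pics/c0.png',cv2.resize(cr[:,:,::-1],None,fx=4.2,fy=4.2,interpolation=cv2.INTER_CUBIC))
for u,v,z in((220,177,0),(329,150,0),(391,292,.016)): print(world('top',u,v,z=z))
E
```

```text
pivot [0.5913759  0.02094497 0.08      ] [0.995, 0.912, 0.914, 0.916, 0.954]
grip [0.48319404 0.09067547 0.08      ] [0.906, 0.978, 0.973, 0.973, 0.903]
fixed [0.46376621 0.00277494 0.08      ] [0.902, 0.968, 0.964, 0.964, 0.895]
scene pivot [0.59009167 0.02152485 0.08      ]
scene grip [0.48934474 0.08737802 0.08      ]
scene fixed [4.67409824e-01 2.71173259e-05 8.00000000e-02]
[0.59112917 0.02086748 0.08122151]
[0.48356222 0.09134832 0.0741472 ]
[0.46370347 0.0025349  0.07610742]
[0.46595651 0.05857723 0.05682296]
plate [0.67816175 0.11983706 0.012     ]
plate [ 0.6796801  -0.04354456  0.012     ]
plate [ 0.44646745 -0.04348775  0.012     ]
plate [0.44397182 0.11726049 0.012     ]
[7.12575641e-01 1.91380145e-01 1.11022302e-16]
[ 0.7689942  -0.03368349  0.        ]
[ 0.47915171 -0.14763424  0.016     ]
```

View pics/c0.png

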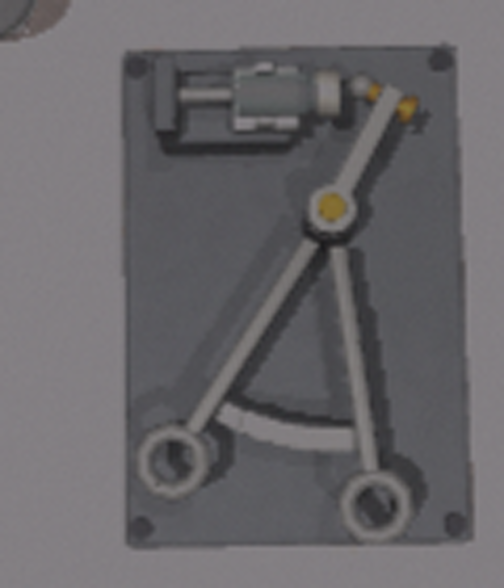

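```bash
cat >> h.py <<'E'
PIV=np.array([.5913,.0210]); YAW=0.008
def ring(th):
    s=YAW-.583+th; u=np.array([np.cos(s),np.sin(s)]); return PIV-.13*u,u,np.array([-u[1],u[0]]),s
def axes():
    from scipy.spatial.transform import Rotation as Ro
    st=robot.state(); M=Ro.from_quat(st['tcp_rot']).as_matrix(); return st,M
E
python3 - <<'E'
from h import *
st,M=axes();print(M.round(3));print(np.degrees(np.arctan2(M[1,1],M[0,1])))
print(camera_info('wrist')['T_tool_cam'].round(4),camera_info('wrist')['camera_matrix'][0])
for th in(0,.1,.2,.3,.4):
    c,u,n,s=ring(th);print(th,np.degrees(s),c,(c+n*.028)*1000,((c+n*.04)*1000-1000*st['eef_pos'][:2]))
E
```

```text
[[-0.     0.431 -0.902]
 [ 0.001 -0.902 -0.431]
 [-1.    -0.001 -0.   ]]
-64.45542432280807
[[ 9.000e-04 -2.863e-01  9.581e-01 -1.420e-01]
 [ 1.000e+00 -4.000e-04 -1.100e-03  6.000e-04]
 [ 7.000e-04  9.581e-01  2.863e-01 -7.290e-02]
 [ 0.000e+00  0.000e+00  0.000e+00  1.000e+00]] [334.97874602   0.         280.66984967]
0 -32.94507322002233 [0.482205   0.09169852] [497.43237482 115.19590726] [266.86697711 621.32999015]
0.1 -27.2154952687141 [0.47569195 0.080454  ] [488.49742271 105.35419434] [256.89406887 612.08948227]
0.2 -21.485917317405868 [0.47033401 0.06861543] [480.58963997  94.66964219] [247.89349511 601.89950893]
0.3 -15.756339366097636 [0.46618472 0.0563011 ] [473.78803854  83.24900734] [239.95518658 590.86188498]
0.4 -10.026761414789403 [0.46328555 0.04363406] [468.16057779  71.20640098] [233.15846024 579.08689471]
```

>>> drive_tool(
  motion=[
    [[30,60,0,4],[30,60,0,4],[30,60,0,4],[30,60,0,4],[30,60,0,4],[30,60,-10,4],[30,60,-20,4],[20,60,-20,3]],
  ],
  grip=1,
  force=60,
)

```text
clock: 1.1
eef_pos: [0.4508, -0.0494, 0.1847]
tcp_rot: [0.622, 0.335, -0.622, 0.336]
contact_force: [1.0, 0.0, -0.1]
width: -0.0001
```

>>> drive_tool(
  motion=[
    [[20,60,-10,0.5],[17,60,0,0],[0,21,0,0],[0,0,0,0],[0,0,0,0]],
  ],
)

```text
clock: 1.72
eef_pos: [0.4866, 0.0876, 0.1755]
tcp_rot: [-0.621, -0.338, 0.621, -0.338]
contact_force: [-0.4, 0.1, 0.8]
width: -0.0005
```

```bash
cat >> h.py <<'E'
def wproj(X,st=None):
    st,M=axes(); c=camera_info('wrist');T=c['T_tool_cam'];xt=M.T@(np.asarray(X)-st['eef_pos'])
    xc=T[:3,:3].T@(xt-T[:3,3]);q=c['camera_matrix']@xc;return q[:2]/q[2]
def wray(u,v,z):
    st,M=axes(); c=camera_info('wrist');T=c['T_tool_cam'];r=M@T[:3,:3]@np.linalg.inv(c['camera_matrix'])@np.array([u,v,1.])
    o=st['eef_pos']+M@T[:3,3];return o+r*(z-o[2])/r[2]
E
python3 - <<'E'
from h import *
st,M=axes();print(st['clock'],st['eef_pos'],M[:,1],st['contact_force'],st['width'])
save('wrist','w0')
print(wproj([.5913,.021,.086]),wproj([.482,.0917,.082]),wproj([.644,.02,.078]))
E
```

```text
1.725 [0.48656332 0.08759711 0.17547953] [ 8.38947208e-01 -5.44212805e-01 -7.58613420e-05] [-0.42613105  0.05126848  0.77086328] -0.00045302666543195263
[451.68924854 211.85713744] [271.75032969 210.69187643] [513.89147199 171.65495658]
```

View pics/w0.png

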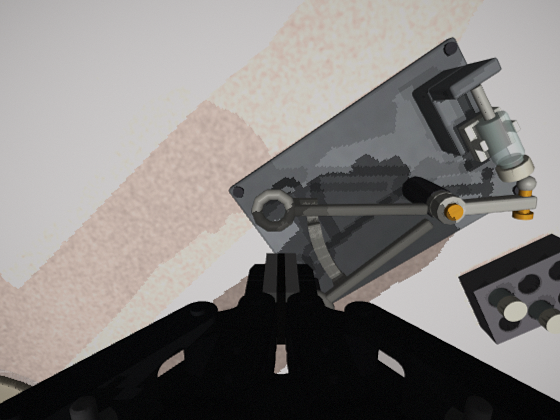

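w0: ring at (273,209), pivot (452,212), matching predictions (272,211)/(452,212); vial (497,135), cap (517,168). I go outside the ring and down.

>>> drive_tool(
  motion=[
    [[9,19,0,0],[9,19,0,0],[0,0,-40,0],[0,0,-40,0],[0,0,-25,0],[0,0,-6,0],[0,0,0,0]],
  ],
)

```text
clock: 2.65
eef_pos: [0.5051, 0.1267, 0.065]
tcp_rot: [0.621, 0.338, -0.621, 0.338]
contact_force: [0.5, -0.6, 0.6]
width: -0.0001
```

```bash
cat >> h.py <<'E'
def rep(th=None):
    st,M=axes(); e=st['eef_pos']; f=st['contact_force']; d=e[:2]-PIV
    # lever angle if the flat face (11 mm) touches ring: distance of TCP normal to the shank line = 28 mm
    r=np.hypot(*d); a=np.arctan2(-d[1],-d[0])+np.arcsin(.028/r)
    n=M[:2,2]; print('t',round(st['clock'],2),'tcp',(e*1000).round(1),'yaw',np.degrees(np.arctan2(M[1,1],M[0,1])).round(2),'F',f.round(2),'Fpush',(-f[:2]@n).round(2),'th_est',round(a-(YAW-.583),4))
    return st
def goto(th,off=28.):
    c,u,n,s=ring(th);st,M=axes();e=st['eef_pos'][:2]
    y=np.degrees(np.arctan2(M[1,1],M[0,1])); print(th,'move',((c*1000+n*off)-e*1000).round(1),'twist',(np.degrees(s)-y).round(1))
E
python3 - <<'E'
from h import *
rep()
for t in(0,.06,.12): goto(t)
E
```

```text
t 2.65 tcp [505.1 126.7  65. ] yaw -32.94 F [ 0.5  -0.64  0.6 ] Fpush -0.26 th_est -0.1047
0 move [ -7.7 -11.5] twist -0.0
0.06 move [-13.1 -17.3] twist 3.4
0.12 move [-18.3 -23.4] twist 6.9
```

>>> drive_tool(
  motion=[
    [[-4,-6,0,0],[-2,-3,0,0],[0,0,0,0]],
  ],
)

```text
clock: 3.02
eef_pos: [0.4988, 0.1169, 0.0652]
tcp_rot: [0.622, 0.337, -0.621, 0.338]
contact_force: [-0.4, 0.4, -0.3]
width: -0.0003
```

>>> drive_tool(
  motion=[
    [[-2,-3,0,0],[-2,-2,0,1],[0,0,0,0]],
  ],
)

```text
clock: 3.4
eef_pos: [0.4952, 0.1126, 0.0649]
tcp_rot: [0.619, 0.344, -0.617, 0.343]
contact_force: [3.1, 4.3, -1.0]
width: 0.0004
```

>>> drive_tool(
  motion=[
    [[-1.5,-1.7,0,1.2],[-1.5,-1.7,0,1.2],[0,0,0,0]],
  ],
)

```text
clock: 3.78
eef_pos: [0.4919, 0.1089, 0.0649]
tcp_rot: [0.611, 0.356, -0.611, 0.356]
contact_force: [2.2, 2.2, 1.3]
width: -0.0
```

```bash
python3 - <<'E'
from h import *
rep()
for t in(.06,.12,.18): goto(t)
E
```

```text
t 3.77 tcp [491.9 108.9  64.9] yaw -29.53 F [2.16 2.23 1.3 ] Fpush 3.01 th_est 0.0632
0.06 move [0.  0.5] twist 0.0
0.12 move [-5.1 -5.7] twist 3.5
0.18 move [ -9.8 -12.1] twist 6.9
```

```bash
cat >> h.py <<'E'
def look(name,k=5):
    F=[];I=[]
    for i in range(k):
        I.append(read_camera('top')[0].astype(float)); st,M=axes(); F.append(-st['contact_force'][:2]@M[:2,2])
    I=np.mean(I,0); np.save(f'pics/{name}.npy',I); rep(); print('Favg',np.mean(F).round(2),'sd',np.std(F).round(2))
    return I
def shift(a,b,box):
    u0,u1,v0,v1=box; A,B=[np.float32(np.load(f'pics/{x}.npy').mean(2)[v0:v1,u0:u1]) for x in(a,b)]
    A,B=[cv2.resize(x,None,fx=4,fy=4,interpolation=cv2.INTER_CUBIC) for x in(A,B)]
    w=cv2.createHanningWindow(A.shape[::-1],cv2.CV_32F); s,r=cv2.phaseCorrelate(A,B,w); return np.array(s)/4,r
E
python3 - <<'E'
from h import *
look('b0')
for t in(.09,.12): goto(t)
E
```

```text
t 4.03 tcp [491.8 108.9  64.7] yaw -29.56 F [1.74 3.04 1.51] Fpush 3.51 th_est 0.064
Favg 3.0 sd 0.55
0.09 move [-2.5 -2.5] twist 1.8
0.12 move [-5.  -5.6] twist 3.5
```

>>> drive_tool(
  motion=[
    [[-1.3,-1.5,0,0.9],[-1.3,-1.5,0,0.9],[0,0,0,0],[0,0,0,0]],
  ],
)

```text
clock: 4.53
eef_pos: [0.4894, 0.1061, 0.0647]
tcp_rot: [0.606, 0.366, -0.605, 0.366]
contact_force: [3.7, 4.7, 0.1]
width: -0.0001
```

```bash
python3 - <<'E'
from h import *
look('b1',4)
for t in(.12,.15): goto(t)
print(shift('b0','b1',(278,312,193,214)))
E
```

```text
t 4.72 tcp [489.4 106.1  64.7] yaw -27.71 F [3.52 4.98 0.08] Fpush 6.05 th_est 0.0918
Favg 6.14 sd 0.31
0.12 move [-2.6 -2.8] twist 1.6
0.15 move [-5. -6.] twist 3.4
(array([-0.00149656, -0.00436618]), 0.8811037873780286)
```

>>> drive_tool(
  motion=[
    [[-1.2,-1.5,0,0.9],[-1.2,-1.5,0,0.9],[0,0,0,0],[0,0,0,0]],
  ],
)

```text
clock: 5.22
eef_pos: [0.487, 0.1031, 0.0648]
tcp_rot: [0.6, 0.375, -0.599, 0.375]
contact_force: [3.5, 5.1, 1.2]
width: -0.0001
```

```bash
python3 - <<'E'
from h import *
look('b2',4)
for t in(.12,.15): goto(t)
print(shift('b0','b2',(278,312,193,214)))
E
```

```text
t 5.42 tcp [487.  103.1  64.8] yaw -25.91 F [3.92 5.93 1.74] Fpush 7.05 th_est 0.1206
Favg 6.17 sd 0.51
0.12 move [-0.2  0.2] twist -0.2
0.15 move [-2.6 -3. ] twist 1.6
(array([-0.01129209,  0.00283818]), 0.6987300619666958)
```

>>> drive_tool(
  motion=[
    [[-0.8,-1,0,0.6],[-0.8,-1,0,0.6],[0,0,0,0],[0,0,0,0]],
  ],
)

```text
clock: 5.92
eef_pos: [0.4855, 0.1012, 0.0648]
tcp_rot: [0.596, 0.382, -0.595, 0.381]
contact_force: [4.5, 6.0, 0.5]
width: 0.0003
```

```bash
python3 - <<'E'
from h import *
look('b3',4)
for t in(.15,.18): goto(t)
print(shift('b0','b3',(278,312,193,214)))
E
```

```text
t 6.12 tcp [485.5 101.3  64.8] yaw -24.71 F [4.68 5.62 0.43] Fpush 7.06 th_est 0.1385
Favg 7.06 sd 0.43
0.15 move [-1.1 -1.1] twist 0.4
0.18 move [-3.4 -4.4] twist 2.1
(array([-0.01881779,  0.00531243]), 0.5516939385437671)
```

>>> drive_tool(
  motion=[
    [[-0.7,-1,0,0.6],[-0.7,-1,0,0.6],[0,0,0,0],[0,0,0,0]],
  ],
)

```text
clock: 6.62
eef_pos: [0.4843, 0.0997, 0.0648]
tcp_rot: [0.592, 0.388, -0.59, 0.387]
contact_force: [5.2, 7.9, -0.2]
width: 0.0002
```

```bash
python3 - <<'E'
from h import *
look('b4',4)
for t in(.18,.2): goto(t)
for b in('b1','b2','b3','b4'):print(shift('b0',b,(278,300,193,214)),shift('b0',b,(300,312,190,214)))
E
```

```text
t 6.83 tcp [484.3  99.7  64.8] yaw -23.49 F [ 4.23  8.26 -0.18] Fpush 9.26 th_est 0.1532
Favg 9.54 sd 0.44
0.18 move [-2.2 -2.8] twist 0.9
0.2 move [-3.7 -5. ] twist 2.0
(array([-0.00719408, -0.0002941 ]), 0.9311511404720354) (array([0.00015872, 0.00542659]), 0.4489327419756187)
(array([-0.00808405,  0.00398705]), 0.920383593712324) (array([-0.1041064 ,  0.14871449]), 0.15093788276943895)
(array([ 0.00049185, -0.0056567 ]), 0.9211780830665871) (array([ 0.93685895, -0.51229189]), -0.018269916168517537)
(array([-0.01263948, -0.00788861]), 0.8641402053833008) (array([-0.88438645, -2.32464432]), -0.015020259552531771)
```

>>> drive_tool(
  motion=[
    [[-0.9,-1.1,0,0.6],[-0.9,-1.1,0,0.6],[0,0,0,0],[0,0,0,0]],
  ],
)

```text
clock: 7.32
eef_pos: [0.4827, 0.0974, 0.0649]
tcp_rot: [0.588, 0.394, -0.586, 0.394]
contact_force: [5.5, 7.4, -1.6]
width: 0.0002
```

```bash
python3 - <<'E'
from h import *
look('b5',4)
for t in(.19,.2): goto(t)
a=np.load('pics/b0.npy').mean(2)
for b in('b4','b5'):
    B=np.load(f'pics/{b}.npy').mean(2);print(shift('b0',b,(278,300,193,214)),shift('b0',b,(280,299,196,212)))
    for v in (198,203,207): print((B-a)[v,262:322:2].round().astype(int))
print(a[203,262:322:2].astype(int))
E
```

```text
t 7.53 tcp [482.7  97.4  64.9] yaw -22.29 F [ 4.9   6.91 -0.41] Fpush 8.25 th_est 0.1745
Favg 9.05 sd 0.49
0.19 move [-1.3 -1.6] twist 0.2
0.2 move [-2.1 -2.7] twist 0.8
(array([-0.01263948, -0.00788861]), 0.8641402053833008) (array([-0.0060785 , -0.00217067]), 0.8527175530791282)
[ -1   0  -1  -1   0   0  -1   0   0   3  -1  -1  -1   0  -1  -1   0  -1
   9  12  -4 -37  32  -6 -27   7  -1   0  -1  -3]
[ -1  -1  -1  -1  -1   0   0  -1  -1  -1   0  -1   0   0  -1  -1   0   0
  12  27   0 -67   0   1  24  57  -2 -48  -2   4]
[  0  -1   0   1  -1  -1   1  -1  -1  -1  -1  -1   1   0   0  -1   0  -1
   6  10   2 -15   0  14  39   2 -34 -44  -3 -15]
(array([ 0.00558834, -0.005571  ]), 0.6258602470821805) (array([0.0277259 , 0.01706104]), 0.6730229068547487)
[ -1  -1  -1  -1   0  -1   0  -3  -1  22  -1  -3   0   0  -2   0  -1   0
  23  10 -10 -16  34 -16 -26  18  -1   0  -1  -1]
[ -1  -1   7  -1   0   0   0  -1  -1  17   1  -1  -1   0   0  -1   2   0
  17  27  -2 -77   0   5  48  57 -10 -31  -3   4]
[ -2  -1   1   2  -1  -1   0  -1  -1   7   0   1   4   2  -9  -1  -1  -6
   5  11   0 -17   0  36  39  -2 -63 -42  -3 -16]
[ 89  91  74 103 101 101  99 101  98  85  98  99  99  99  99  99  98  92
  86 101 128 129  52  49  53  65 122 123 102  83]
```

>>> drive_tool(
  motion=[
    [[-0.7,-1,0,0.6],[-0.7,-1.1,0,0.6],[0,0,0,0],[0,0,0,0]],
  ],
)

```text
clock: 8.02
eef_pos: [0.4812, 0.0954, 0.065]
tcp_rot: [0.584, 0.4, -0.582, 0.4]
contact_force: [5.7, 8.3, 0.7]
width: -0.0003
```

```bash
python3 - <<'E'
from h import *
look('b6',4)
for t in(.19,.2,.21): goto(t)
a=np.load('pics/b0.npy').mean(2)
for b in('b5','b6'):
    B=np.load(f'pics/{b}.npy').mean(2)
    for v in (198,203): print(a[v,276:284].round(),B[v,276:284].round())
E
```

```text
t 8.22 tcp [481.2  95.4  64.9] yaw -21.09 F [4.52 7.71 0.76] Fpush 8.82 th_est 0.1933
Favg 9.36 sd 0.4
0.19 move [0.1 0.4] twist -1.0
0.2 move [-0.6 -0.7] twist -0.4
0.21 move [-1.4 -1.8] twist 0.2
[ 89.  87.  82.  81.  92. 110.  96.  95.] [ 86.  80.  81.  92. 114. 110.  94.  94.]
[101. 101.  99.  94.  86.  99.  98.  99.] [101. 100.  98.  92. 102. 118.  99.  98.]
[ 89.  87.  82.  81.  92. 110.  96.  95.] [ 87.  81.  80.  91. 110.  94.  94.  93.]
[101. 101.  99.  94.  86.  99.  98.  99.] [100. 100.  93.  84.  99.  98.  99.  99.]
```

>>> drive_tool(
  motion=[
    [[-0.7,-1.1,0,0.6],[-0.7,-1.1,0,0.6],[0,0,0,0],[0,0,0,0]],
  ],
)

```text
clock: 8.72
eef_pos: [0.48, 0.0937, 0.065]
tcp_rot: [0.58, 0.407, -0.577, 0.406]
contact_force: [5.5, 11.7, -0.8]
width: 0.0001
```

```bash
python3 - <<'E'
from h import *
look('b7',4)
for t in(.15,.17,.19,.2,.21): goto(t)
a=np.load('pics/b0.npy').mean(2)
for b in('b7',):
    B=np.load(f'pics/{b}.npy').mean(2)
    for v in (198,203): print(a[v,276:284].round(),B[v,276:284].round())
E
```

```text
t 8.93 tcp [480.   93.7  65. ] yaw -19.87 F [ 6.67 10.51 -0.28] Fpush 12.15 th_est 0.2086
Favg 13.2 sd 0.61
0.15 move [4.4 6.4] twist -4.5
0.17 move [2.8 4.3] twist -3.3
0.19 move [1.3 2.1] twist -2.2
0.2 move [0.6 1. ] twist -1.6
0.21 move [-0.2 -0.1] twist -1.0
[ 89.  87.  82.  81.  92. 110.  96.  95.] [ 81.  81.  88. 108. 110.  94.  94.  92.]
[101. 101.  99.  94.  86.  99.  98.  99.] [100. 100.  96.  94. 102.  98.  99.  98.]
```

>>> drive_tool(
  motion=[
    [[-0.6,-1.0,0,0.5],[-0.6,-1.0,0,0.5],[0,0,0,0],[0,0,0,0]],
  ],
)

```text
clock: 9.43
eef_pos: [0.4787, 0.0914, 0.0649]
tcp_rot: [0.576, 0.412, -0.574, 0.411]
contact_force: [5.9, 8.5, -1.0]
width: -0.0002
```

```bash
python3 - <<'E'
from h import *
look('b8',4)
for t in(.15,.17,.19,.2,.21): goto(t)
a=np.load('pics/b0.npy').mean(2)
for b in('b8',):
    B=np.load(f'pics/{b}.npy').mean(2)
    for v in (198,203): print(a[v,274:284].round(),B[v,274:284].round())
E
```

```text
t 9.62 tcp [478.7  91.4  64.9] yaw -18.88 F [ 6.01  9.63 -0.62] Fpush 11.06 th_est 0.2291
Favg 10.64 sd 0.3
0.15 move [5.7 8.7] twist -5.5
0.17 move [4.2 6.6] twist -4.3
0.19 move [2.7 4.4] twist -3.2
0.2 move [1.9 3.3] twist -2.6
0.21 move [1.2 2.2] twist -2.0
[ 89.  90.  89.  87.  82.  81.  92. 110.  96.  95.] [ 89.  87.  80.  81.  92. 110.  94.  94.  94.  92.]
[100. 102. 101. 101.  99.  94.  86.  99.  98.  99.] [ 99. 100.  99.  93.  85.  99.  98.  98.  98.  99.]
```

The vial is ~3.7 mm back and the force fell after a ratchet bump (13→10.6 N): a tooth has been passed. Easing off.

>>> drive_tool(
  motion=[
    [[0.6,1,0,0],[0.6,1,0,0],[0.6,1,0,0],[0,0,0,0]],
  ],
)

```text
clock: 10.12
eef_pos: [0.4803, 0.0944, 0.0648]
tcp_rot: [0.576, 0.412, -0.574, 0.411]
contact_force: [4.3, 9.5, -0.6]
width: -0.0001
```

>>> drive_tool(
  motion=[
    [[1,1.8,0,0],[1,1.8,0,0],[1,1.8,0,0],[2,4,0,0],[2,4,0,0],[0,0,0,0]],
  ],
)

```text
clock: 10.88
eef_pos: [0.4866, 0.1068, 0.0644]
tcp_rot: [-0.575, -0.411, 0.576, -0.411]
contact_force: [-0.6, -0.2, 0.1]
width: -0.0001
```

```bash
python3 - <<'E'
from h import *
look('b9',3)
a=np.load('pics/b0.npy').mean(2)
for b in('b9',):
    B=np.load(f'pics/{b}.npy').mean(2)
    for v in (198,203): print(a[v,274:284].round(),B[v,274:284].round())
E
```

```text
t 11.03 tcp [486.6 106.6  64.5] yaw -18.96 F [ 0.8  -0.06 -0.19] Fpush 0.21 th_est 0.098
Favg 0.28 sd 0.3
[ 89.  90.  89.  87.  82.  81.  92. 110.  96.  95.] [ 90.  90.  88.  87.  81.  89. 109. 111.  94.  95.]
[100. 102. 101. 101.  99.  94.  86.  99.  98.  99.] [100. 101. 101. 100. 100.  95.  91.  99.  99.  99.]
```

It slipped back to the earlier tooth (vial only ~0.5 mm back); the next tooth lies just beyond 0.229. Vial travel leaves room (3.7 of 5.3 mm), so I push a bit further.

>>> drive_tool(
  motion=[
    [[-2,-4,0,0],[-2,-4,0,0],[-1,-1.8,0,0],[-1,-1.8,0,0],[-0.7,-1.2,0,0],[-0.6,-1,0,0],[-0.6,-1.2,0,0],[0,0,0,0]],
  ],
)

```text
clock: 12.02
eef_pos: [0.4798, 0.0935, 0.0651]
tcp_rot: [0.577, 0.412, -0.574, 0.41]
contact_force: [4.8, 12.4, -3.1]
width: 0.0
```

>>> drive_tool(
  motion=[
    [[-0.2,-0.8,0,0.3],[-0.2,-0.5,0,0.2],[0,0,0,0]],
  ],
)

```text
clock: 12.4
eef_pos: [0.4794, 0.0928, 0.065]
tcp_rot: [0.575, 0.415, -0.572, 0.413]
contact_force: [4.0, 15.5, -3.0]
width: 0.0001
```

```bash
python3 - <<'E'
from h import *
look('b10',3)
for t in(.22,.24): goto(t)
a=np.load('pics/b0.npy').mean(2)
for b in('b10',):
    B=np.load(f'pics/{b}.npy').mean(2)
    for v in (198,203): print(a[v,274:284].round(),B[v,274:284].round())
E
```

```text
t 12.55 tcp [479.4  92.8  65.1] yaw -18.37 F [ 4.81 15.9  -2.21] Fpush 16.6 th_est 0.2168
Favg 16.65 sd 0.04
0.22 move [-0.3 -0.3] twist -2.0
0.24 move [-1.7 -2.6] twist -0.8
[ 89.  90.  89.  87.  82.  81.  92. 110.  96.  95.] [ 89.  87.  80.  79.  91. 118. 109.  94.  93.  92.]
[100. 102. 101. 101.  99.  94.  86.  99.  98.  99.] [100. 101. 100.  93.  81. 109. 118.  98.  98.  99.]
```

>>> drive_tool(
  motion=[
    [[-0.5,-0.8,0,0],[-0.5,-0.8,0,0],[-0.4,-0.6,0,0],[0,0,0,0]],
  ],
)

```text
clock: 13.05
eef_pos: [0.4778, 0.0898, 0.0651]
tcp_rot: [0.575, 0.414, -0.572, 0.413]
contact_force: [4.1, 10.6, -0.7]
width: 0.0004
```

```bash
python3 - <<'E'
from h import *
look('b11',3)
for t in(.24,.25): goto(t)
a=np.load('pics/b0.npy').mean(2)
for b in('b8','b11',):
    B=np.load(f'pics/{b}.npy').mean(2)
    for v in (198,203): print(a[v,272:284].round(),B[v,272:284].round())
E
```

```text
t 13.2 tcp [477.8  89.7  65.1] yaw -18.4 F [ 4.5  10.42 -1.03] Fpush 11.31 th_est 0.243
Favg 11.2 sd 0.23
0.24 move [-0.1  0.4] twist -0.8
0.25 move [-0.8 -0.7] twist -0.2
[ 89.  89.  89.  90.  89.  87.  82.  81.  92. 110.  96.  95.] [ 88.  88.  89.  87.  80.  81.  92. 110.  94.  94.  94.  92.]
[101. 100. 100. 102. 101. 101.  99.  94.  86.  99.  98.  99.] [100.  99.  99. 100.  99.  93.  85.  99.  98.  98.  98.  99.]
[ 89.  89.  89.  90.  89.  87.  82.  81.  92. 110.  96.  95.] [ 89.  88.  88.  87.  80.  88. 107. 108.  94.  94.  92.  88.]
[101. 100. 100. 102. 101. 101.  99.  94.  86.  99.  98.  99.] [101.  99. 100. 101. 100.  97.  95. 102.  98.  99.  99.  98.]
```

Vial ~2.4 px (≈4.4 mm) back and force fell from 16.6 to 11.2 N. Easing off again.

>>> drive_tool(
  motion=[
    [[0.5,1,0,0],[0.5,1,0,0],[0.5,1,0,0],[0,0,0,0]],
  ],
)

```text
clock: 13.7
eef_pos: [0.4786, 0.0912, 0.0647]
tcp_rot: [0.574, 0.413, -0.574, 0.413]
contact_force: [1.2, 2.5, 0.8]
width: 0.0003
```

```bash
python3 - <<'E'
from h import *
look('b12',3)
for t in(.23,.24,.25): goto(t)
a=np.load('pics/b0.npy').mean(2)
for b in('b12',):
    B=np.load(f'pics/{b}.npy').mean(2)
    for v in (198,203): print(a[v,272:284].round(),B[v,272:284].round())
E
```

```text
t 13.85 tcp [478.5  91.2  64.7] yaw -18.46 F [1.09 3.07 0.79] Fpush 3.26 th_est 0.2305
Favg 3.57 sd 0.39
0.23 move [-0.1  0.1] twist -1.3
0.24 move [-0.8 -1. ] twist -0.7
0.25 move [-1.5 -2.2] twist -0.2
[ 89.  89.  89.  90.  89.  87.  82.  81.  92. 110.  96.  95.] [ 86.  89.  89.  87.  80.  83.  96. 110.  92.  93.  93.  92.]
[101. 100. 100. 102. 101. 101.  99.  94.  86.  99.  98.  99.] [101.  99. 100. 101. 100.  95.  88.  99.  98.  98.  98.  99.]
```

The tooth holds (force 3.6 N and falling, vial still ~3.9 mm back). Backing right off and up.

>>> drive_tool(
  motion=[
    [[1,3,0,0],[2,6,0,0],[2,6,0,0],[0,0,20,0],[0,0,40,0],[0,0,50,0],[0,0,0,0],[0,0,0,0]],
  ],
)

```text
clock: 14.85
eef_pos: [0.4835, 0.1064, 0.174]
tcp_rot: [-0.574, -0.413, 0.574, -0.413]
contact_force: [-1.2, -0.9, -0.6]
width: 0.0001
```

```bash
python3 - <<'E'
from h import *
look('b13',3)
a=np.load('pics/b0.npy').mean(2)
B=np.load('pics/b13.npy').mean(2)
for v in (198,203): print(a[v,272:284].round(),B[v,272:284].round())
save('wrist','w1')
for t in(.2,.22,.24): print(t,wproj([*ring(t)[0],.082]))
print(wproj([.5913,.021,.086]),wproj([*ring(.23)[0],.082]))
E
```

```text
t 15.0 tcp [483.  106.2 173.2] yaw -18.45 F [ 0.27  0.72 -0.38] Fpush 0.77 th_est 0.1134
Favg 0.07 sd 0.52
[ 89.  89.  89.  90.  89.  87.  82.  81.  92. 110.  96.  95.] [ 91.  91.  91.  89.  82.  82.  96. 113.  97.  97.  96.  95.]
[101. 100. 100. 102. 101. 101.  99.  94.  86.  99.  98.  99.] [104. 102. 102. 102. 102.  96.  86. 102. 101. 101. 101. 102.]
0.2 [280.47194814 262.47707453]
0.22 [280.32911062 265.57347543]
0.24 [280.25480386 268.65397665]
[452.00920508 273.14415969] [280.28342568 267.11578268]
```

View pics/w1.png

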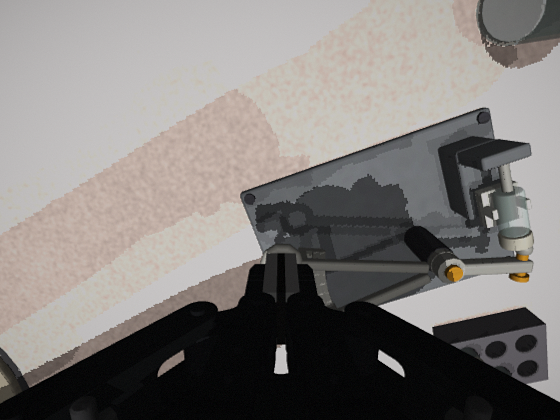

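```bash
python3 - <<'E'
from h import *
rep()
for t in(.232,.18,.12,.06,0.0,-.03): goto(t,0)
E
```

```text
t 15.05 tcp [483.  106.2 173.4] yaw -18.45 F [0.3  0.07 0.57] Fpush 0.16 th_est 0.1132
0.232 move [-14.1 -41.5] twist -1.2
0.18 move [-11.7 -35.2] twist -4.2
0.12 move [ -8.5 -28.1] twist -7.6
0.06 move [ -4.8 -21.2] twist -11.1
0.0 move [ -0.8 -14.5] twist -14.5
-0.03 move [  1.4 -11.2] twist -16.2
```

>>> drive_tool(
  motion=[
    [[-7,-20,0,0],[-7,-21,0,-1],[0,0,-40,0],[0,0,-36,0],[0,0,-9,0],[0,0,0,0]],
  ],
)

```text
clock: 15.8
eef_pos: [0.4692, 0.0648, 0.0899]
tcp_rot: [-0.577, -0.408, 0.578, -0.408]
contact_force: [0.2, 0.2, 1.0]
width: 0.0002
```

```bash
python3 - <<'E'
from h import *
rep(); goto(.232,0)
save('scene','s1'); 
p=np.load('pics/s1.npz')['p'][150:290,190:350]
cv2.imwrite('pics/s1c.png',cv2.resize(p[:,:,::-1],None,fx=4,fy=4,interpolation=cv2.INTER_CUBIC))
E
```

```text
t 15.8 tcp [469.2  64.8  89.9] yaw -19.48 F [0.21 0.19 0.99] Fpush 0.24 th_est 0.4484
0.232 move [-0.4 -0. ] twist -0.2
```

View pics/s1c.png

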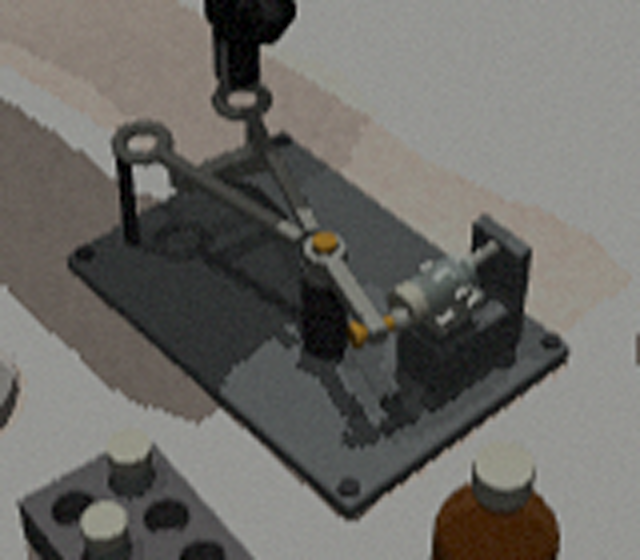

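The fingers are centred over the movable ring (crop 245,100); the tip rests on the cap and it's still locked, free for ~2 s. Now pressing straight down.

>>> drive_tool(
  motion=[
    [[0,0,-6,0],[0,0,-3,0],[0,0,-3,0],[0,0,-3,0],[0,0,-2,0],[0,0,0,0]],
  ],
)

```text
clock: 16.6
eef_pos: [0.4692, 0.0652, 0.0723]
tcp_rot: [-0.577, -0.408, 0.578, -0.408]
contact_force: [-0.6, 0.4, -0.4]
width: 0.0
```

```bash
python3 - <<'E'
from h import *
look('b14',1)
B=np.load('pics/b14.npy').mean(2)
for v in (198,203): print(B[v,272:284].round())
E
```

```text
t 16.65 tcp [469.4  65.2  72.4] yaw -19.46 F [ 1.1   0.07 -0.2 ] Fpush 0.44 th_est 0.445
Favg 0.44 sd 0.0
[ 87.  85.  88.  89.  87.  85.  78.  79.  92. 107.  92.  95.]
[ 90. 100.  99. 100.  98.  99.  98.  91.  84.  98.  96.  97.]
```

The handle has swung out and the vial is back at its start. Lift and check that it is fully open.

>>> drive_tool(
  motion=[
    [[0,-2,10,0],[0,-4,30,0],[2,0,40,0],[10,20,20,0],[7,0,0,-3],[0,0,0,0],[0,0,0,0]],
  ],
)

```text
clock: 17.52
eef_pos: [0.4882, 0.079, 0.1726]
tcp_rot: [-0.587, -0.393, 0.588, -0.393]
contact_force: [-0.3, -0.4, -0.1]
width: -0.0002
```

```bash
python3 - <<'E'
from h import *
rep();I,_=save('wrist','w2')
for t in(0,.045,.105,.165): print(t,wproj([*ring(t)[0],.082]))
print(wproj([.5913,.021,.086]))
look('b15',4)
a,b=np.load('pics/b0.npy'),np.load('pics/b15.npy');t0=np.load('pics/t0.npz')['p'].astype(float)
A=t0[180:320,225:345];B=b[180:320,225:345];g=cv2.absdiff(A,B)
cv2.imwrite('pics/cmp.png',cv2.resize(np.hstack([A,B])[:,:,::-1],None,fx=3.2,fy=3.2))
E
```

```text
t 17.52 tcp [488.2  79.  172.6] yaw -22.41 F [-0.31 -0.4  -0.15] Fpush -0.49 th_est 0.3014
0 [265.98667263 200.76072097]
0.045 [264.79575919 208.46179486]
0.105 [263.78946383 218.63883793]
0.165 [263.43471893 228.67973684]
[441.88705777 233.63035615]
t 17.77 tcp [488.3  79.1 172.6] yaw -22.45 F [-0.4   0.15  0.67] Fpush -0.01 th_est 0.3005
Favg 0.17 sd 0.62[ WARN:0@8.452] global loadsave.cpp:1063 imwrite_ Unsupported depth image for selected encoder is fallbacked to CV_8U.
```

View pics/w2.png

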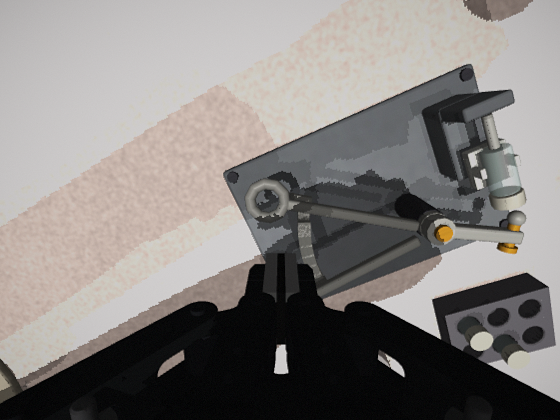

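View pics/cmp.png

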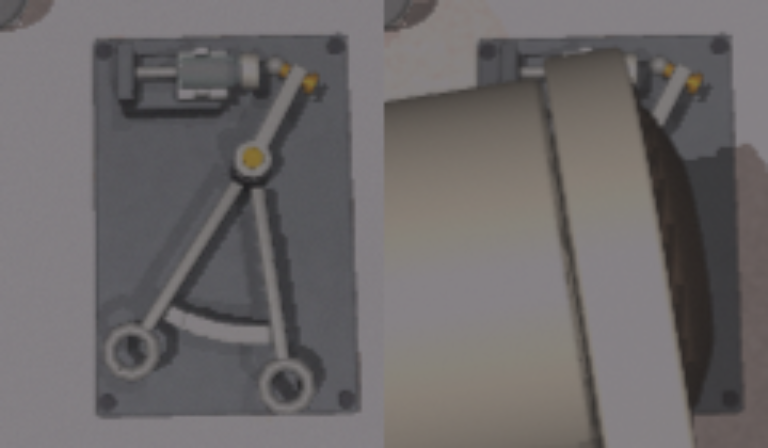

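w2: ring at (268,200), against (266,201) predicted for fully open and (265,208) for the first tooth. The cap sits closer on the vial at (508,196), clear of the tip. Everything is free of the robot, so I'm handing in.

```bash
python3 -c "
from h import *
print(ticket.close_job(), robot.state()['clock'])"
```

```text
the job is handed in; nothing more can be done
the job is handed in; nothing more can be done
```

The cap is pressed home, the ratchet was locked and then freed, the handle has sprung fully open, and the job is handed in at about 18 s of the 61 s allowed.

- **Squeeze:** I pushed the movable ring from outside with the closed fingers. The first ease-off failed: the lever slipped back to an earlier tooth, leaving the vial only about 0.5 mm back. A second push, peaking at 16.7 N with the vial at most about 4.4 mm back, caught the next tooth.
- **Hold:** With the robot clear, the ratchet alone held the vial about 3.8 mm back on its carriage for roughly 2 s.
- **Release:** I pressed the ring straight down. The handle came free and swung out from under the fingers.
- **Last checks:**
  - The ring stood at its open position, within 2 pixels of the prediction and well short of the first tooth.
  - In the overhead camera's last clear view, taken just after the release, the vial was back at its start.
  - The cap looked closer on the vial, with a gap to the screw tip. I judged this by eye and did not measure it.
  - The force at the fingers was near zero.
- **Not checked:** In the last overhead picture the arm hid most of the capper, so the open position rests on the wrist camera alone. I did not measure the bystanders afterwards; the arm never went near them.

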